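# Close the coupling and snap its clip cover on

### The job

On the gas port on the bench, turn the winged brass coupling clockwise by hand until it is tight against its stop (wings in line with the port's long side). Then take the rectangular white clip cover (not the round cap), set it over the coupling and press it straight down until it snaps fully home on the port, and keep pressing it down steadily, with about 10 newtons: finish like that, still pressing, without letting go. Leave the other things on the bench where they are.

Things in the scene. Friction and masses are not known exactly. Their poses are not given: they have to be found in the camera images.
- port: gas port fixed to the bench: aluminium block 130 x 100 x 16 mm (x, y, z), an 18 mm brass pipe stub at each x end; in its middle a grey plinth 70 x 50 mm, 20 mm high, top edges rounded 5 mm, carries the winged coupling. From each long side (y) of the plinth a sprung steel roller 12 mm across, 30 mm long, axis 25 mm above the bench, bulges 3.7 mm. Origin: centre of underside, z up
- port_seat (a point): centre of the block's top face, 16 mm above the bench, axes as the port's: the cover's origin comes here when home, its x along the port's x, either way round. Lowered over the port, the cover meets the rollers 12.8 mm before home; the push needed rises to about 10 N and, some 6 mm further down, drops suddenly as the rollers pull it home; then the rim stands firm on the block
- coupling (a joint): angle of the winged coupling in rad: 0 = tight, wings along the port's x, at its hard stop; starts between -1.3 and -0.85 and grows as it is turned clockwise seen from above (yaw of the wings = port yaw minus this value); friction 0.06 N m, stays where it is left. The cover cannot go on over loose wings
- coupling_top (a point): point on the coupling's upright axis at the top of its wings, 62 mm above the bench; x along the wings. The wings are a brass bar 64 mm long (x), 12 mm thick (y), 16 mm high, on a round collar 28 mm across and 10 mm high that stands on the plinth
- cover: loose white plastic clip cover, 70 to 120 g: rectangular box open underneath, 80.4 x 60.4 mm outside (x, y), 72.4 x 52.4 inside, roof top at 53 mm, ridge handle on it. Each long side has a 40 mm wide window from 4 to 16 mm above the rim; the bar below the window rides over the roller and clicks in under it. Origin: centre of its open underside, z up; starts standing on the bench
- cover_grip (a point): centre of the top face of the cover's ridge handle, 75 mm above the cover's origin; the ridge is 42 mm long (x), 12 mm thick (y), 22 mm high
- round_cap: another white cap, ROUND (76 mm across, 52 mm high with the same ridge handle): not the one wanted; origin centre of underside
- tub: clear plastic tub 105 x 80 x 40 mm, open; origin centre of underside
- flask: small white bottle, 48 mm across, 100 mm high; origin centre of underside
- tweezers: steel tweezers 140 mm long lying flat, 6 mm high; origin mid underside
- screwdriver: small black-handled screwdriver 160 mm long, lying; origin near its middle
- tray: flat blue tray 160 x 110 x 22 mm with compartments; origin centre of underside
Things that resemble listed ones, but are neither listed nor needed, are in the scene too. Leave any purple look-alike of the cover alone. What is shaped like the port but red is not meant.

How it is judged:
By the outcome, as a careful person would: the job done as asked, in the order asked, and still so for the second after the job is handed in, while the arm keeps its last pose, push and grip.
It also fails if it takes over 53 s, if anything falls off the work surface, if the arm or the gripper's body presses on something with over 40 N, if the wrist force passes 120 N, or if a joint passes its speed limit or range.

### The arm

A 6-joint arm with a two-finger parallel gripper is mounted at the origin on the work surface. World frame = base frame: x ahead of the robot, y to its left, z up, the work surface at z = 0. Lengths are in m, angles in rad, forces in N, time in s.
With the tool pointing down it reaches from about 0.35 to 0.725 m from the base axis. Payload 4.3 kg.
Tool frame: the origin (TCP) lies at the very end of the fingers, on their centre line; the grasp point (between the pads) lies r.tcp_to_grasp behind it (r.tcp_to_grasp is the distance from the TCP to the grasp point, in m); z points along the fingers, y is the line along which they close (so a half turn about z gives the same grasp; the last joint's range is limited). The gripper opens to 85 mm and grips with 20 to 120 N. Pads are 22 mm wide; open, the fingers measure 114 mm over their backs; the gripper's body (76 mm by 85 mm) begins 54 mm behind the grasp point. The pads swing forward as they close: fully open they stand 13 mm farther back than shut.
Start: joints at [1.13, 0.377, 0.081, 1.274, 0, 1.46], TCP at [0.187, 0.544, 0.231] pointing down, gripper open.
Joint ranges: [-2.72, 2.72], [-0.84, 1.66], [-1.02, 1.22], [-1.77, 2.12], [-1.37, 1.28], [-3.14, 3.14]. Speed limits (rad/s): [2.57, 2.57, 3.14, 3.14, 3.14, 3.14].

### API

Orientations are given as a unit quaternion [w, x, y, z].
In Python, from rig import r gives the robot as it stands. The module is installed in compiled form; this text tells all that it offers.
- The arm moves only by the tool send_rows, never from a script. Its argument "rows" is a list of rows, each an object of numbers: "tx", "ty", "tz": the shift along the world's x, y, z normalised to -1 to 1, where 1 is 0.2 m; "rx", "ry", "rz": the turn, a rotation vector about the world's x, y, z normalised to -1 to 1, where 1 is pi/4 rad. In form: [{"tx": .., "ty": .., "tz": .., "rx": .., "ry": .., "rz": ..}, ...]. A call has 1 to 5 rows; each row shifts and turns the commanded pose from where the row before left it; what a row does not reach is not made up. A row lasts 1/12 s, in which the tool goes at most 41.7 mm and 7.16 degrees, less where a joint would pass 70% of its speed; a pose out of reach is approached as far as the arm can. A call with a number of a shift or a turn outside -1 to 1 is refused whole. A call with a gripper value outside its range is refused whole. "jaw" is the opening, from -1 (shut) to 1 (fully open), set as the call begins (left out, the last holds). The fingers move at their own pace and stop on an object; "newtons" is the grip in N (left out, the last holds). Time passes only in rows, so rows that do not move let the fingers close. It gives the time, the measured TCP pose, the force, the opening and the grip force at its end, in the units of the state.
- r.get_obs(): the state, without advancing time (a new reading comes with each control period).
- r.read_camera(name): name is "scene" or "top" or "wrist"; returns a dict with "image" (384x512x3 uint8, red, green, blue), "vfov" (degrees; the focal length in pixels is half the picture's height over the tangent of half this angle, whatever the lens; pixels are square), "cx", "cy" (the principal point, pixels), "eye" and "attitude" of the camera in the world. Camera axes: x right, y up, looking along -z (the intrinsics and any distortion apply to the point x, -y, -z); pixel columns grow to the right and rows downward; lengths in m; the calibration is good to about 2 mm. A picture is of the moment at which its call begins. There is no depth.
- r.hand_in(): hands the job in; it is judged then, once.
The state is a dict: "t": time; "q": joint angles; "qvel": joint speeds; "tau": joint torques, N m; "eef_pos": TCP position; "ee_rot": TCP orientation; "wrist_force": force on the tool from outside, world axes, zero at the start; "torque": the same for the moment, N m; "grip_width": opening from 0.0 (shut) to 1.0 (fully open); "gripper_force": force on a finger pad.
Only numpy, scipy, OpenCV 4.12 (cv2) and the standard library are available. Lean on these libraries where they do the work, as an engineer would, in place of code of your own. Each camera call takes 0.05 s, during which the arm holds its last target. There are 200 camera calls.

## Working session

There is one attempt and no reset: what is moved stays moved. The work goes in short steps, Python scripts to look and compute and a tool call to move; the robot and the scene stay as the last step left them, time stands still between calls to the robot, and variables do not carry over. Pictures are saved under pics/ and viewed, at most 10 in all, crops included, and the job is handed in when it is done.

Besides the shell and the picture viewer there is one more tool, called after "Call:" as name(argument=value, ...) on one line, values as JSON. send_rows: Moves the arm, as the interface text tells. Scaled input: -1 to 1 covers 0.2 m each way for a shift and pi/4 rad each way for a turn. Its arguments: {"type":"object","properties":{"rows":{"type":"array"},"jaw":{"type":"number"},"newtons":{"type":"number"}},"required":["rows"]}

```bash
ls; mkdir -p pics; python3 - <<'E'
from rig import r
import cv2,numpy as np
o=r.get_obs();print({k:np.round(v,3).tolist() for k,v in o.items()},r.tcp_to_grasp)
for n in("scene","top","wrist"):
    c=r.read_camera(n);im=c["image"];cv2.imwrite(f"pics/{n}0.png",cv2.cvtColor(im,cv2.COLOR_RGB2BGR))
    print(n,{k:np.round(v,4).tolist() if not isinstance(v,(str,dict)) else v for k,v in c.items() if k!="image"})
a=[cv2.imread(f"pics/{n}0.png") for n in("scene","top")]
cv2.imwrite("pics/a.png",cv2.resize(a[0],(800,600)));cv2.imwrite("pics/b.png",cv2.resize(a[1],(800,600)))
E
```

```text
pics
{'t': 0.0, 'q': [1.13, 0.378, 0.08, 1.274, 0.0, 1.461], 'qvel': [-0.001, 0.0, -0.001, -0.0, 0.001, -0.002], 'tau': [0.001, -46.361, 26.987, 0.021, -0.0, -0.0], 'eef_pos': [0.186, 0.543, 0.23], 'ee_rot': [-0.0, 0.165, 0.986, -0.001], 'wrist_force': [0.237, 0.081, -0.118], 'torque': [-0.007, -0.019, 0.004], 'gripper_force': 0.0, 'grip_width': 1.0} 0.0187
scene {'vfov': 55.7282, 'cx': 254.8544, 'cy': 189.935, 'eye': [1.4683, -0.091, 0.7477], 'attitude': [0.7042, 0.3523, 0.278, 0.5502]}
top {'vfov': 52.6337, 'cx': 259.9125, 'cy': 185.3928, 'eye': [0.4808, 0.1306, 1.0405], 'attitude': [-0.7042, -0.0324, 0.0425, 0.708]}
wrist {'vfov': 65.8636, 'cx': 256.9132, 'cy': 192.5123, 'eye': [0.1234, 0.5653, 0.373], 'attitude': [0.8065, -0.109, -0.0765, 0.5761]}
```

View pics/a.png

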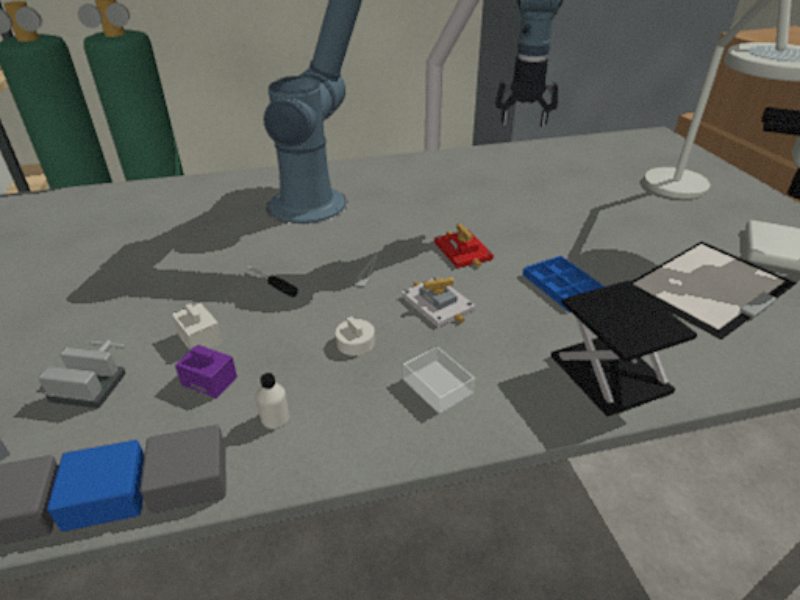

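View pics/b.png

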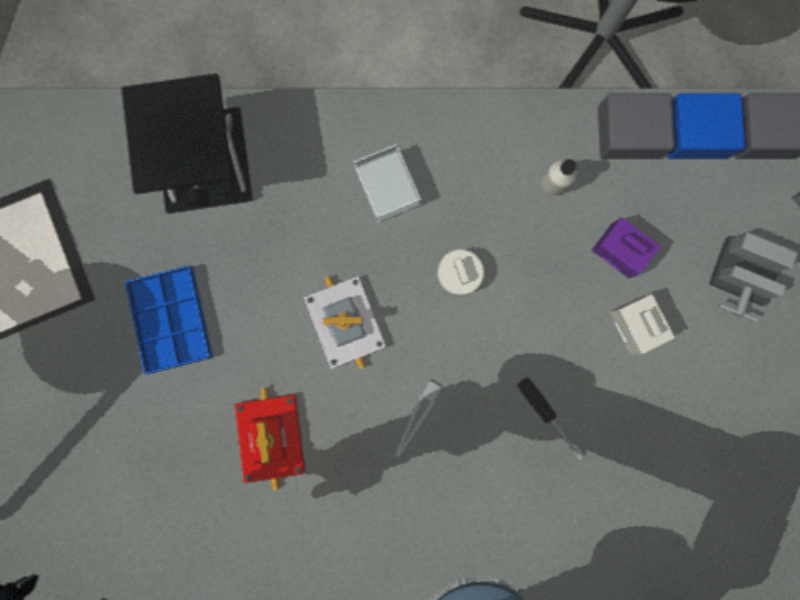

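The scene view (800x600) shows the port at (437,300), the white rectangular cover at (195,325) and the round cap at (355,335). In the top view the port is at (344,322) and the cover at (645,323). I'll enlarge both.

```bash
cat > h.py <<'E'
from rig import r
import cv2,numpy as np
from scipy.spatial.transform import Rotation as R
def rot(q): return R.from_quat([q[1],q[2],q[3],q[0]])
def ray(c,uv):
    f=192/np.tan(np.radians(c["vfov"])/2)
    d=np.array([(uv[0]-c["cx"])/f,-(uv[1]-c["cy"])/f,-1]);return np.array(c["eye"]),rot(c["attitude"]).apply(d)
def atz(c,uv,z):
    e,d=ray(c,uv);return e+d*(z-e[2])/d[2]
def tri(c1,u1,c2,u2):
    e1,d1=ray(c1,u1);e2,d2=ray(c2,u2)
    s=np.linalg.lstsq(np.c_[d1,-d2],e2-e1,rcond=None)[0];p,q=e1+s[0]*d1,e2+s[1]*d2
    return (p+q)/2,np.linalg.norm(p-q)
def proj(c,p):
    f=192/np.tan(np.radians(c["vfov"])/2);v=rot(c["attitude"]).inv().apply(np.array(p)-c["eye"])
    return np.array([c["cx"]-f*v[0]/v[2],c["cy"]+f*v[1]/v[2]])
E
python3 - <<'E'
import cv2,numpy as np
def crop(n,u,v): 
    im=cv2.imread(f"pics/{n}0.png")[v:v+50,u:u+66];return cv2.resize(im,None,fx=6,fy=6,interpolation=cv2.INTER_CUBIC)
# origins
o=[("top",187,178),("top",380,180),("scene",247,168),("scene",94,186)]
t=[crop(*x) for x in o]
cv2.imwrite("pics/c.png",np.vstack([np.hstack(t[:2]),np.hstack(t[2:])]))
E
```

```text
(no output)
```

View pics/c.png

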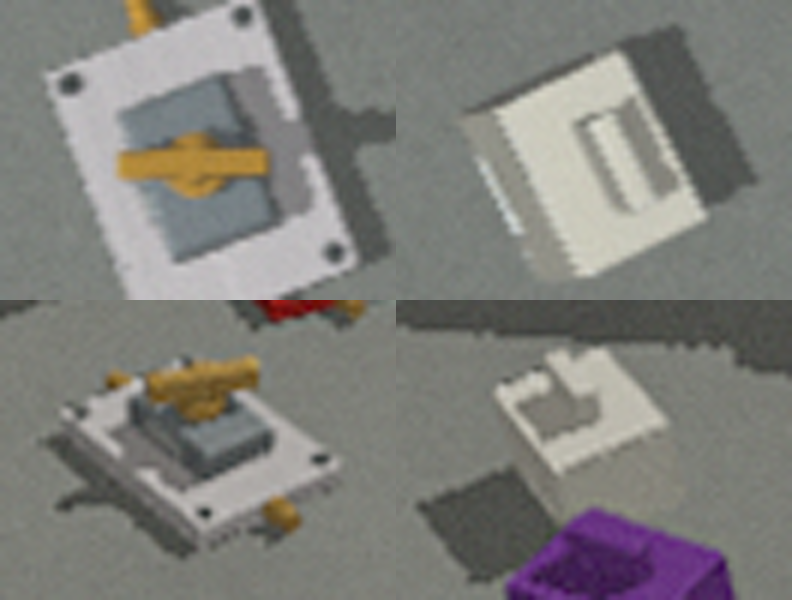

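The crops show the port's block, plinth and wings (wing centre at crop px (194,164) in top) and the cover's roof corners and ridge in both views.

```bash
python3 - <<'E'
from h import *
T=r.read_camera("top");S=r.read_camera("scene");W=r.read_camera("wrist")
n=lambda o,p:(o[0]+(p[0]+.5)/6-.5,o[1]+(p[1]+.5)/6-.5)
tp=lambda x,y:n((187,178),(x,y)); tc=lambda x,y:n((380,180),(x-396,y))
sp=lambda x,y:n((247,168),(x,y-300)); sc=lambda x,y:n((94,186),(x-396,y-300))
P=lambda *a:print(*[np.round(x,4) for x in a])
print("wing ctr",*tri(T,tp(194,164),S,sp(203,374)))
P("wing ends z62",atz(T,tp(119,166),.062),atz(T,tp(270,163),.062))
print("roof");k=[]
for a,b in (((497,108),(667,423)),((623,50),(557,473)),((706,215),(497,390)),((577,277),(605,350))):
    pass
for a in ((497,108),(623,50),(706,215),(577,277)):
    z=atz(T,tc(*a),.053);k.append(z);P(z,(proj(S,z)-[94,186]+.5)*6+[396,300])
k=np.array(k);P("c",k.mean(0),np.linalg.norm(k-np.roll(k,-1,0),axis=1))
print("block")
b=[atz(T,tp(*a),.016) for a in((45,73),(262,0),(357,265))];P(*b);P((b[0]+b[2])/2)
P([np.linalg.norm(b[0]-b[1]),np.linalg.norm(b[2]-b[1])])
d=b[1]-b[2];P("port yaw",np.arctan2(d[1],d[0]))
d=atz(T,tp(119,166),.062)-atz(T,tp(270,163),.062);P("wing yaw",np.arctan2(d[1],d[0]))
d=k[1]-k[2];P("cover long",np.arctan2(d[1],d[0]))
g=[atz(T,tc(*a),.075) for a in((590,118),(607,112),(645,205),(624,212))];P("grip",np.mean(g,0))
print("Wrist in tool frame",rot(r.get_obs()["ee_rot"]).inv().apply(W["eye"]-r.get_obs()["eef_pos"]),(rot(r.get_obs()["ee_rot"]).inv()*rot(W["attitude"])).as_matrix().round(3))
E
```

```text
wing ctr [0.53649939 0.22177955 0.05876386] 0.003256093333146027Traceback (most recent call last):
  File "<stdin>", line 8, in <module>
  File "<stdin>", line 6, in <lambda>
    return _wrapfunc(a, 'round', decimals=decimals, out=out)
    return _wrapit(obj, method, *args, **kwds)
    result = getattr(arr, method)(*args, **kwds)
numpy._core._exceptions._UFuncNoLoopError: ufunc 'multiply' did not contain a loop with signature matching types (dtype('<U13'), dtype('float64')) -> None
```

```bash
python3 - <<'E'
from h import *
T=r.read_camera("top");S=r.read_camera("scene");W=r.read_camera("wrist")
n=lambda o,p:(o[0]+(p[0]+.5)/6-.5,o[1]+(p[1]+.5)/6-.5)
tp=lambda x,y:n((187,178),(x,y)); tc=lambda x,y:n((380,180),(x-396,y))
sc=lambda x,y:n((94,186),(x-396,y-300))
P=lambda *a:print(*[x if isinstance(x,str) else np.round(x,4) for x in a])
P("wing ends z62",atz(T,tp(119,166),.062),atz(T,tp(270,163),.062))
k=[]
for a in ((497,108),(623,50),(706,215),(577,277)):
    z=atz(T,tc(*a),.053);k.append(z);P(z,(proj(S,z)-[94,186]+.5)*6+[396,300])
k=np.array(k);P("c",k.mean(0),np.linalg.norm(k-np.roll(k,-1,0),axis=1))
b=[atz(T,tp(*a),.016) for a in((45,73),(262,0),(357,265))];P("block",*b);P((b[0]+b[2])/2)
P([np.linalg.norm(b[0]-b[1]),np.linalg.norm(b[2]-b[1])])
d=b[1]-b[2];P("port yaw",np.arctan2(d[1],d[0]))
d=atz(T,tp(119,166),.062)-atz(T,tp(270,163),.062);P("wing yaw",np.arctan2(d[1],d[0]))
d=k[1]-k[2];P("cover long",np.arctan2(d[1],d[0]))
g=[atz(T,tc(*a),.075) for a in((590,118),(607,112),(645,205),(624,212))];P("grip",np.mean(g,0))
# roof corners tri
for t,s in (((497,108),(667,423)),((577,277),(497,390)),((706,215),(605,350)),((623,50),(667,423)),((497,108),(557,473)),((577,277),(557,473))):
    P("tri",*tri(T,tc(*t),S,sc(*s)))
o=r.get_obs();q=rot(o["ee_rot"]).inv()
P("Wrist",q.apply(W["eye"]-o["eef_pos"]),(q*rot(W["attitude"])).as_matrix())
E
```

```text
wing ends z62 [0.5352 0.2513 0.062 ] [0.5362 0.188  0.062 ]
[ 0.5528 -0.2334  0.053 ] [660.9951 421.2214]
[ 0.5774 -0.2888  0.053 ] [544.2311 469.3421]
[ 0.5067 -0.3208  0.053 ] [486.569  392.5797]
[ 0.4808 -0.2644  0.053 ] [602.0487 346.7824]
c [ 0.5294 -0.2768  0.053 ] [0.0606 0.0776 0.0621 0.0784]
block [0.579  0.2899 0.016 ] [0.611  0.1944 0.016 ] [0.4939 0.1526 0.016 ]
[0.5364 0.2213 0.016 ]
[0.1007 0.1243]
port yaw 0.3427
wing yaw 1.5854
cover long 0.4255
grip [ 0.5285 -0.2744  0.075 ]
tri [ 0.553  -0.2321  0.0518] 0.0033
tri [ 0.4796 -0.3006  0.0244] 0.0461
tri [ 0.5089 -0.2801  0.0827] 0.0497
tri [ 0.5773 -0.2494  0.0819] 0.0504
tri [ 0.5542 -0.2681  0.0223] 0.0439
tri [ 0.4805 -0.3009 -0.0285] 0.0074
Wrist [ 0.0668  0.     -0.1424] [[ 3.000e-04  9.645e-01  2.641e-01]
 [ 1.000e+00 -4.000e-04  4.000e-04]
 [ 5.000e-04  2.641e-01 -9.645e-01]]
```

Measured values:

| Item | Centre | Height check | Yaw (rad) |
|---|---|---|---|
| Port | (0.536, 0.222) | block edges about 101 x 124 mm (text: 100 x 130) | 0.335 |
| Wings | same as port | top at 59 mm measured (62 in the text) | 1.585, so coupling is about -1.24 |
| Cover | (0.529, -0.276) | roof at 52 mm measured (53 in the text) | about 0.42 |

I'll move above the coupling and turn the tool so its closing line is at yaw 3.156.

Call:
send_rows(rows=[{"tx":0.11,"ty":-0.1,"tz":-0.02,"rz":0.152},{"tx":0.11,"ty":-0.1,"tz":-0.02,"rz":0.152},{"tx":0.11,"ty":-0.1,"tz":-0.02,"rz":0.152},{"tx":0.11,"ty":-0.1,"tz":-0.02,"rz":0.152},{"tx":0.11,"ty":-0.1,"tz":-0.02,"rz":0.152}], jaw=1)

```text
invalid input at $.rows[0]: expected keys tx, ty, tz, rx, ry, rz
```

Call:
send_rows(rows=[{"tx":0.11,"ty":-0.1,"tz":-0.03,"rz":0.152},{"tx":0.11,"ty":-0.1,"tz":-0.03,"rz":0.152},{"tx":0.11,"ty":-0.1,"tz":-0.03,"rz":0.152},{"tx":0.11,"ty":-0.1,"tz":-0.03,"rz":0.152},{"tx":0.11,"ty":-0.1,"tz":-0.03,"rz":0.152}])

```text
invalid input at $.rows[0]: expected keys tx, ty, tz, rx, ry, rz
```

Call:
send_rows(rows=[{"tx":0.11,"ty":-0.1,"tz":-0.03,"rz":0.152},{"tx":0.11,"ty":-0.1,"tz":-0.03,"rz":0.152},{"tx":0.11,"ty":-0.1,"tz":-0.03,"rz":0.152},{"tx":0.11,"ty":-0.1,"tz":-0.03,"rz":0.152},{"rz":0.152}])

```text
invalid input at $.rows[0]: expected keys tx, ty, tz, rx, ry, rz
```

Call:
send_rows(rows=[{"rz":0.152},{"tz":0},{"tz":0}])

```text
invalid input at $.rows[0]: expected keys tx, ty, tz, rx, ry, rz
```

```bash
python3 - <<'E'
from h import *
c=r.read_camera("wrist");im=c["image"]
o=r.get_obs();y=rot(o["ee_rot"]).apply([0,1,0]);print(o["eef_pos"],np.arctan2(y[1],y[0]),rot(o["ee_rot"]).apply([0,0,1]),o["q"],o["wrist_force"])
print("ctr px",proj(c,[.5364,.2216,.062]), proj(c,[.5364,.2216,.016]))
np.savez("w1.npz",**c)
cv2.imwrite("pics/w1.png",cv2.resize(cv2.cvtColor(im,cv2.COLOR_RGB2BGR),(800,600),interpolation=cv2.INTER_CUBIC))
E
```

```text
[0.18673483 0.54383538 0.23130462] 1.240015127060034 [-6.55565480e-07  1.57756499e-05 -1.00000000e+00] [1.12972908e+00 3.77309048e-01 8.09495555e-02 1.27442285e+00
 7.32752649e-06 1.46051028e+00] [-0.17131772 -1.50657246 -0.74400175]
ctr px [126.08154991 467.44647065] [138.24310245 434.37519503]
```

View pics/w1.png

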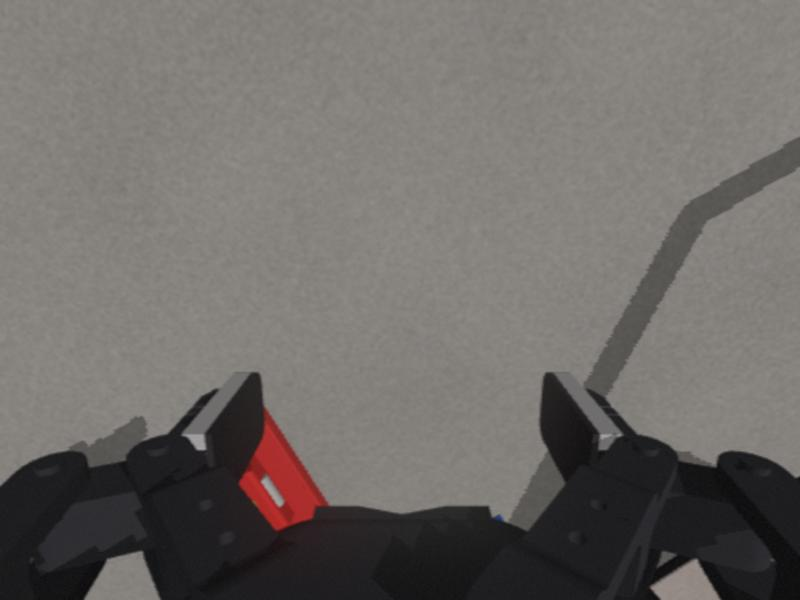

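All the rows were refused because every key is required, so this wrist view is still from the start pose: pads at (230,410) and (580,410), red decoy at lower left. I'll resend with full keys.

Call:
send_rows(rows=[{"tx":0.11,"ty":-0.1,"tz":-0.02,"rx":0,"ry":0,"rz":0.152},{"tx":0.11,"ty":-0.1,"tz":-0.02,"rx":0,"ry":0,"rz":0.152},{"tx":0.11,"ty":-0.1,"tz":-0.02,"rx":0,"ry":0,"rz":0.152},{"tx":0.11,"ty":-0.1,"tz":-0.02,"rx":0,"ry":0,"rz":0.152},{"tx":0.11,"ty":-0.1,"tz":-0.02,"rx":0,"ry":0,"rz":0.152}], jaw=1)

```text
t: 0.92
eef_pos: [0.2976, 0.4429, 0.2113]
ee_rot: [0.0, -0.136, 0.991, 0.0]
wrist_force: [0.7, 0.6, 0.5]
grip_width: 1.0
gripper_force: 0.0
```

Call:
send_rows(rows=[{"tx":0.11,"ty":-0.1,"tz":-0.03,"rx":0,"ry":0,"rz":0.152},{"tx":0.11,"ty":-0.1,"tz":-0.03,"rx":0,"ry":0,"rz":0.152},{"tx":0.11,"ty":-0.1,"tz":-0.03,"rx":0,"ry":0,"rz":0.152},{"tx":0.11,"ty":-0.1,"tz":-0.03,"rx":0,"ry":0,"rz":0.152},{"tx":0.11,"ty":-0.1,"tz":-0.03,"rx":0,"ry":0,"rz":0.152}])

```text
t: 1.33
eef_pos: [0.4078, 0.3428, 0.1813]
ee_rot: [0.0, -0.421, 0.907, 0.0]
wrist_force: [0.8, 1.3, -0.6]
grip_width: 1.0
gripper_force: 0.0
```

Call:
send_rows(rows=[{"tx":0.11,"ty":-0.1,"tz":-0.03,"rx":0,"ry":0,"rz":0.152},{"tx":0.11,"ty":-0.1,"tz":-0.03,"rx":0,"ry":0,"rz":0.152},{"tx":0.11,"ty":-0.1,"tz":-0.03,"rx":0,"ry":0,"rz":0.152},{"tx":0.11,"ty":-0.1,"tz":-0.03,"rx":0,"ry":0,"rz":0.152},{"tx":0.11,"ty":-0.1,"tz":0,"rx":0,"ry":0,"rz":0.152}])

```text
t: 1.75
eef_pos: [0.517, 0.2424, 0.1561]
ee_rot: [-0.001, -0.669, 0.743, 0.0]
wrist_force: [0.2, 0.8, -0.2]
grip_width: 1.004
gripper_force: 0.0
```

Call:
send_rows(rows=[{"tx":0.1,"ty":-0.1,"tz":0,"rx":0,"ry":0,"rz":0.152},{"tx":0,"ty":0,"tz":0,"rx":0,"ry":0,"rz":0},{"tx":0,"ty":0,"tz":0,"rx":0,"ry":0,"rz":0}])

```text
t: 2.0
eef_pos: [0.5377, 0.2228, 0.1572]
ee_rot: [-0.0, 0.709, -0.705, -0.0]
wrist_force: [-0.3, 0.1, 0.9]
grip_width: 0.996
gripper_force: 0.0
```

```bash
python3 - <<'E'
from h import *
c=r.read_camera("wrist");im=c["image"]
o=r.get_obs();y=rot(o["ee_rot"]).apply([0,1,0]);print(o["eef_pos"],np.arctan2(y[1],y[0]),rot(o["ee_rot"]).apply([0,0,1]),o["q"],o["wrist_force"])
print("ctr px",proj(c,[.5364,.2216,.062]), proj(c,[.5364,.2216,.016]))
np.savez("w1.npz",**c)
cv2.imwrite("pics/w1.png",cv2.resize(cv2.cvtColor(im,cv2.COLOR_RGB2BGR),(800,600),interpolation=cv2.INTER_CUBIC))
E
```

```text
[0.53677355 0.22361845 0.15722172] -3.1354170053019668 [-6.37082946e-04  3.78947348e-04 -9.99999725e-01] [ 2.85365853e-01  4.20222308e-01 -4.81020257e-02  1.10297663e+00
  5.42966543e-04 -1.29160614e+00] [-0.20433687 -0.08497473 -0.21894497]
ctr px [258.45701379 193.0173698 ] [258.18303044 180.52018812]
```

View pics/w1.png

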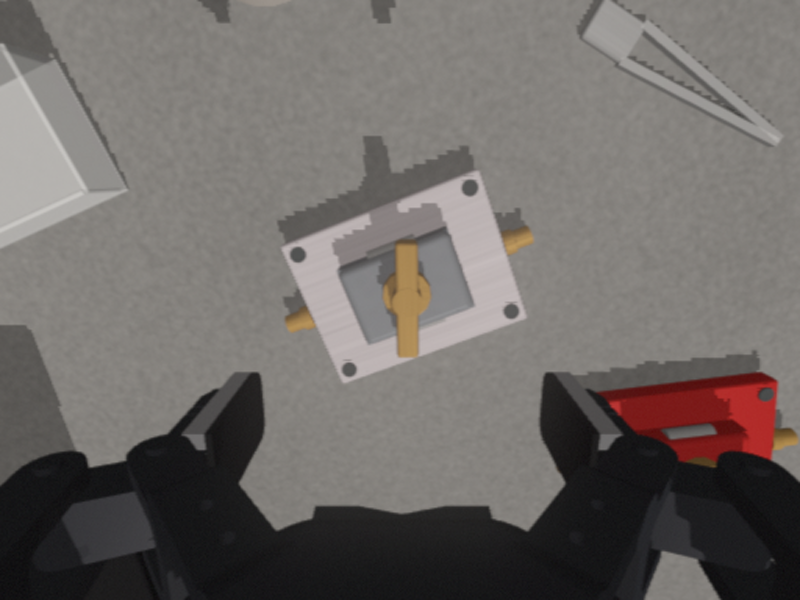

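The wrist view shows the port: block top corners at (283,247), (480,171), (525,317), (345,382), screw holes at (298,255), (470,188), (511,311), (349,369), and wings from (406,240) to (407,356). I'll refine the pose from these points.

```bash
python3 - <<'E'
from h import *
c=dict(np.load("w1.npz"));s=1.5625;a=lambda u,v,z:atz(c,((u+.5)/s-.5,(v+.5)/s-.5),z)
for pts in ([(283,247),(480,171),(525,317),(345,382)],[(298,255),(470,188),(511,311),(349,369)]):
    p=np.array([a(*x,.016) for x in pts]);print(p.mean(0).round(4),np.linalg.norm(p-np.roll(p,-1,0),axis=1).round(4))
    for i,j in((0,1),(3,2),(0,3),(1,2)):
        d=p[j]-p[i];print(np.round(np.arctan2(d[1],d[0])%(np.pi/2),4))
e=[a(406,240,.062),a(407.5,356,.062)];d=e[0]-e[1];print("wing",np.mean(e,0),np.linalg.norm(d),np.arctan2(d[1],d[0]))
t=r.read_camera("top");print("tri",tri(t,(187+194.5/6-.5,178+164.5/6-.5),c,(407/s-.3,298.5/s-.3)))
E
```

```text
[0.5341 0.2219 0.016 ] [0.1274 0.096  0.1254 0.0971]
0.3661
0.3752
0.3761
0.355
[0.5348 0.2223 0.016 ] [0.1122 0.0818 0.1121 0.0816]
0.3718
0.37
0.3714
0.37
wing [0.53499444 0.22055681 0.062     ] 0.06387044349853868 -1.550379221815971
tri (array([0.53542914, 0.219676  , 0.06252314]), np.float64(0.0009503211902400535))
```

Port centre is (0.535, 0.2215) with yaw 0.371, and the wing yaw is 1.59, so the turn needed is -1.22 rad. The triangulated wing top is at 62.5 mm, which matches the text. Now I'll descend and grip the wings.

Call:
send_rows(rows=[{"tx":-0.009,"ty":-0.01,"tz":-0.15,"rx":0,"ry":0,"rz":0.015},{"tx":0,"ty":0,"tz":-0.15,"rx":0,"ry":0,"rz":0},{"tx":0,"ty":0,"tz":-0.14,"rx":0,"ry":0,"rz":0},{"tx":0,"ty":0,"tz":-0.1,"rx":0,"ry":0,"rz":0},{"tx":0,"ty":0,"tz":0,"rx":0,"ry":0,"rz":0}])

```text
t: 2.52
eef_pos: [0.53, 0.2219, 0.045]
ee_rot: [0.004, 0.715, -0.699, -0.002]
wrist_force: [-1.4, 0.4, -1.4]
grip_width: 1.005
gripper_force: 0.0
```

Call:
send_rows(rows=[{"tx":0,"ty":0,"tz":0,"rx":0,"ry":0,"rz":0},{"tx":0,"ty":0,"tz":0,"rx":0,"ry":0,"rz":0},{"tx":0,"ty":0,"tz":0,"rx":0,"ry":0,"rz":0},{"tx":0,"ty":0,"tz":0,"rx":0,"ry":0,"rz":0},{"tx":0,"ty":0,"tz":0,"rx":0,"ry":0,"rz":0}], jaw=-1, newtons=30)

```text
t: 2.93
eef_pos: [0.5361, 0.2223, 0.0508]
ee_rot: [-0.001, 0.714, -0.7, 0.001]
wrist_force: [-0.4, -0.5, -0.1]
grip_width: 0.301
gripper_force: 0.0
```

Call:
send_rows(rows=[{"tx":0,"ty":0,"tz":0,"rx":0,"ry":0,"rz":0},{"tx":0,"ty":0,"tz":0,"rx":0,"ry":0,"rz":0},{"tx":0,"ty":0,"tz":0,"rx":0,"ry":0,"rz":0},{"tx":0,"ty":0,"tz":0,"rx":0,"ry":0,"rz":0},{"tx":0,"ty":0,"tz":0,"rx":0,"ry":0,"rz":0}])

```text
t: 3.35
eef_pos: [0.5353, 0.2221, 0.0504]
ee_rot: [-0.001, 0.714, -0.7, 0.0]
wrist_force: [-1.9, 0.0, 5.9]
grip_width: 0.131
gripper_force: 31.1
```

The wings are gripped, at width 0.131 (about 11 mm). Now I'll turn clockwise.

Call:
send_rows(rows=[{"tx":0,"ty":0,"tz":0,"rx":0,"ry":0,"rz":-0.08},{"tx":0,"ty":0,"tz":0,"rx":0,"ry":0,"rz":-0.1},{"tx":0,"ty":0,"tz":0,"rx":0,"ry":0,"rz":-0.1},{"tx":0,"ty":0,"tz":0,"rx":0,"ry":0,"rz":-0.1},{"tx":0,"ty":0,"tz":0,"rx":0,"ry":0,"rz":-0.1}])

```text
t: 3.77
eef_pos: [0.5354, 0.222, 0.0504]
ee_rot: [0.001, -0.569, 0.822, -0.0]
wrist_force: [-2.0, -0.1, 5.6]
grip_width: 0.129
gripper_force: 31.1
```

Call:
send_rows(rows=[{"tx":0,"ty":0,"tz":0,"rx":0,"ry":0,"rz":-0.1},{"tx":0,"ty":0,"tz":0,"rx":0,"ry":0,"rz":-0.1},{"tx":0,"ty":0,"tz":0,"rx":0,"ry":0,"rz":-0.1},{"tx":0,"ty":0,"tz":0,"rx":0,"ry":0,"rz":-0.1},{"tx":0,"ty":0,"tz":0,"rx":0,"ry":0,"rz":-0.1}])

```text
t: 4.18
eef_pos: [0.5355, 0.222, 0.0504]
ee_rot: [0.001, -0.397, 0.918, -0.0]
wrist_force: [-1.2, -0.1, 5.2]
grip_width: 0.13
gripper_force: 31.1
```

Call:
send_rows(rows=[{"tx":0,"ty":0,"tz":0,"rx":0,"ry":0,"rz":-0.1},{"tx":0,"ty":0,"tz":0,"rx":0,"ry":0,"rz":-0.1},{"tx":0,"ty":0,"tz":0,"rx":0,"ry":0,"rz":-0.1},{"tx":0,"ty":0,"tz":0,"rx":0,"ry":0,"rz":-0.1},{"tx":0,"ty":0,"tz":0,"rx":0,"ry":0,"rz":-0.06}])

```text
t: 4.6
eef_pos: [0.5356, 0.2219, 0.0504]
ee_rot: [0.001, -0.226, 0.974, -0.0]
wrist_force: [-1.8, -0.6, 4.7]
grip_width: 0.128
gripper_force: 31.1
```

Call:
send_rows(rows=[{"tx":0,"ty":0,"tz":0,"rx":0,"ry":0,"rz":-0.04},{"tx":0,"ty":0,"tz":0,"rx":0,"ry":0,"rz":-0.03},{"tx":0,"ty":0,"tz":0,"rx":0,"ry":0,"rz":0}])

```text
t: 4.85
eef_pos: [0.5356, 0.2219, 0.0504]
ee_rot: [0.001, -0.201, 0.98, 0.0]
wrist_force: [-1.7, -0.6, 6.0]
grip_width: 0.129
gripper_force: 31.1
```

```bash
cat > s.py <<'E'
from h import *
o=r.get_obs();y=rot(o["ee_rot"]).apply([0,1,0]);print(o["t"],o["eef_pos"].round(4) if hasattr(o["eef_pos"],"round") else o["eef_pos"],"yaw_y",np.arctan2(y[1],y[0]),"z",rot(o["ee_rot"]).apply([0,0,1]).round(4),"F",np.round(o["wrist_force"],1),"M",np.round(o["torque"],3),o["grip_width"],o["gripper_force"])
E
python3 s.py
```

```text
4.85 [0.5356 0.2219 0.0504] yaw_y 1.97496986752489 z [ 1.5e-03  3.0e-04 -1.0e+00] F [-1.7 -0.6  6. ] M [-0.086  0.27  -0.053] 0.12889200056415168 31.066455245018005
```

Call:
send_rows(rows=[{"tx":0,"ty":0,"tz":0,"rx":0,"ry":0,"rz":-0.03},{"tx":0,"ty":0,"tz":0,"rx":0,"ry":0,"rz":-0.02},{"tx":0,"ty":0,"tz":0,"rx":0,"ry":0,"rz":0}])

```text
t: 5.1
eef_pos: [0.5356, 0.2219, 0.0504]
ee_rot: [0.001, -0.182, 0.983, 0.0]
wrist_force: [-1.1, -0.8, 5.2]
grip_width: 0.131
gripper_force: 31.1
```

```bash
python3 s.py
```

```text
5.1 [0.5356 0.2219 0.0504] yaw_y 1.9363637819677058 z [ 1.4e-03  3.0e-04 -1.0e+00] F [-1.1 -0.8  5.2] M [-0.102  0.237  0.121] 0.13124616291190552 31.077064275741577
```

Call:
send_rows(rows=[{"tx":0,"ty":0,"tz":0,"rx":0,"ry":0,"rz":-0.02},{"tx":0,"ty":0,"tz":0,"rx":0,"ry":0,"rz":-0.01},{"tx":0,"ty":0,"tz":0,"rx":0,"ry":0,"rz":0}])

```text
t: 5.35
eef_pos: [0.5356, 0.2219, 0.0504]
ee_rot: [0.001, -0.171, 0.985, -0.0]
wrist_force: [-0.9, -1.2, 5.1]
grip_width: 0.13
gripper_force: 33.4
```

```bash
python3 s.py
```

```text
5.35 [0.5356 0.2219 0.0504] yaw_y 1.914237635668915 z [ 1.6e-03  1.0e-04 -1.0e+00] F [-0.9 -1.2  5.1] M [-0.201  0.212  0.565] 0.12977017730631257 33.44873785972595
```

Torque rose to 0.57 N m at tool yaw 1.914, so the coupling is against its stop and agrees with port yaw 0.37. I'll untwist slightly, release, rise and go to the cover.

Call:
send_rows(rows=[{"tx":0,"ty":0,"tz":0,"rx":0,"ry":0,"rz":0.02},{"tx":0,"ty":0,"tz":0,"rx":0,"ry":0,"rz":0}])

```text
t: 5.52
eef_pos: [0.5356, 0.2219, 0.0504]
ee_rot: [0.001, -0.179, 0.984, -0.0]
wrist_force: [-2.2, -0.2, 5.1]
grip_width: 0.13
gripper_force: 31.2
```

Call:
send_rows(rows=[{"tx":0,"ty":0,"tz":0,"rx":0,"ry":0,"rz":0},{"tx":0,"ty":0,"tz":0,"rx":0,"ry":0,"rz":0},{"tx":0,"ty":0,"tz":0,"rx":0,"ry":0,"rz":0},{"tx":0,"ty":0,"tz":0,"rx":0,"ry":0,"rz":0}], jaw=1)

```text
t: 5.85
eef_pos: [0.5348, 0.2218, 0.0491]
ee_rot: [-0.0, -0.178, 0.984, 0.0]
wrist_force: [0.5, 0.5, -0.4]
grip_width: 0.691
gripper_force: 0.0
```

Call:
send_rows(rows=[{"tx":0,"ty":0,"tz":0.1,"rx":0,"ry":0,"rz":0},{"tx":0,"ty":0,"tz":0.18,"rx":0,"ry":0,"rz":0},{"tx":0,"ty":0,"tz":0.18,"rx":0,"ry":0,"rz":0},{"tx":0,"ty":0,"tz":0.12,"rx":0,"ry":0,"rz":0},{"tx":0,"ty":0,"tz":0,"rx":0,"ry":0,"rz":0}])

```text
t: 6.27
eef_pos: [0.5386, 0.223, 0.1714]
ee_rot: [0.005, -0.178, 0.984, 0.001]
wrist_force: [0.3, 0.1, 0.3]
grip_width: 1.001
gripper_force: 0.0
```

```bash
python3 s.py; python3 - <<'E'
from h import *
c=r.read_camera("wrist");np.savez("w2.npz",**c)
cv2.imwrite("pics/w2.png",cv2.resize(cv2.cvtColor(c["image"][80:280,150:400],cv2.COLOR_RGB2BGR),(750,600),interpolation=cv2.INTER_CUBIC))
E
```

```text
6.2667 [0.5386 0.223  0.1714] yaw_y 1.9287720181789163 z [ 0.0098  0.003  -0.9999] F [0.3 0.1 0.3] M [-0.038 -0.007  0.03 ] 1.0009167846423561 0.0
```

View pics/w2.png

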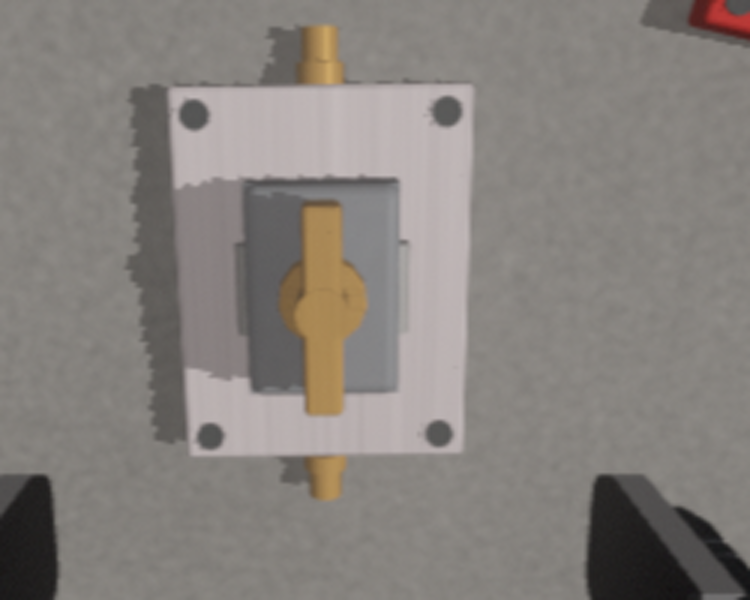

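The wings now lie along the port's long axis. Wing ends are at (323,203) and (324,415), holes at (194,114), (447,110), (439,434), (210,436). I'll refine the port pose while moving to the cover.

```bash
python3 - <<'E'
from h import *
c=dict(np.load("w2.npz"));a=lambda u,v,z:atz(c,((u+.5)/3-.5+150,(v+.5)/3-.5+80),z)
p=np.array([a(*x,.016) for x in [(194,114),(447,110),(439,434),(210,436)]]);print(p.mean(0).round(4),np.linalg.norm(p-np.roll(p,-1,0),axis=1).round(4))
for i,j in((0,1),(3,2),(0,3),(1,2)):
    d=p[j]-p[i];print(np.round(np.arctan2(d[1],d[0])%(np.pi/2),4))
e=[a(323,203,.062),a(324,415,.062)];d=e[0]-e[1];print("wing",np.mean(e,0),np.linalg.norm(d),np.arctan2(d[1],d[0])+np.pi)
E
```

```text
[0.535  0.2218 0.016 ] [0.082  0.1126 0.0821 0.1121]
0.3735
0.3678
0.3701
0.3713
wing [0.5341752 0.2217957 0.062    ] 0.06362871998302115 0.3633266510979132
```

Call:
send_rows(rows=[{"tx":0,"ty":-0.1,"tz":0,"rx":0,"ry":0,"rz":0.01},{"tx":0,"ty":-0.19,"tz":0,"rx":0,"ry":0,"rz":0.01},{"tx":0,"ty":-0.2,"tz":0,"rx":0,"ry":0,"rz":0.01},{"tx":0,"ty":-0.2,"tz":0,"rx":0,"ry":0,"rz":0.01},{"tx":0,"ty":-0.2,"tz":0,"rx":0,"ry":0,"rz":0}])

```text
t: 6.73
eef_pos: [0.5336, 0.0424, 0.1636]
ee_rot: [-0.001, -0.194, 0.981, 0.0]
wrist_force: [0.1, 0.6, -0.4]
grip_width: 0.998
gripper_force: 0.0
```

Call:
send_rows(rows=[{"tx":0,"ty":-0.2,"tz":0,"rx":0,"ry":0,"rz":0.01},{"tx":0,"ty":-0.2,"tz":0,"rx":0,"ry":0,"rz":0.01},{"tx":0,"ty":-0.2,"tz":0,"rx":0,"ry":0,"rz":0.01},{"tx":0,"ty":-0.2,"tz":0,"rx":0,"ry":0,"rz":0.01},{"tx":-0.01,"ty":-0.2,"tz":0,"rx":0,"ry":0,"rz":0}])

```text
t: 7.15
eef_pos: [0.5319, -0.1577, 0.1636]
ee_rot: [-0.001, -0.209, 0.978, 0.001]
wrist_force: [1.0, 0.6, 0.0]
grip_width: 1.005
gripper_force: 0.0
```

Call:
send_rows(rows=[{"tx":-0.01,"ty":-0.2,"tz":0,"rx":0,"ry":0,"rz":0},{"tx":-0.01,"ty":-0.2,"tz":0,"rx":0,"ry":0,"rz":0},{"tx":0,"ty":-0.2,"tz":0,"rx":0,"ry":0,"rz":0},{"tx":0,"ty":0,"tz":0,"rx":0,"ry":0,"rz":0},{"tx":0,"ty":0,"tz":0,"rx":0,"ry":0,"rz":0}])

```text
t: 7.57
eef_pos: [0.5278, -0.2779, 0.1633]
ee_rot: [-0.001, -0.207, 0.978, 0.001]
wrist_force: [-0.1, 0.5, -0.5]
grip_width: 0.999
gripper_force: 0.0
```

```bash
python3 s.py; python3 - <<'E'
from h import *
c=r.read_camera("wrist");np.savez("w3.npz",**c)
cv2.imwrite("pics/w3.png",cv2.resize(cv2.cvtColor(c["image"][80:280,150:400],cv2.COLOR_RGB2BGR),(750,600),interpolation=cv2.INTER_CUBIC))
E
```

```text
7.5667 [ 0.5278 -0.2779  0.1633] yaw_y 1.987649936576202 z [-0.0022  0.0017 -1.    ] F [-0.1  0.5 -0.5] M [ 0.018 -0.034  0.034] 0.9994347408030332 0.0
```

View pics/w3.png

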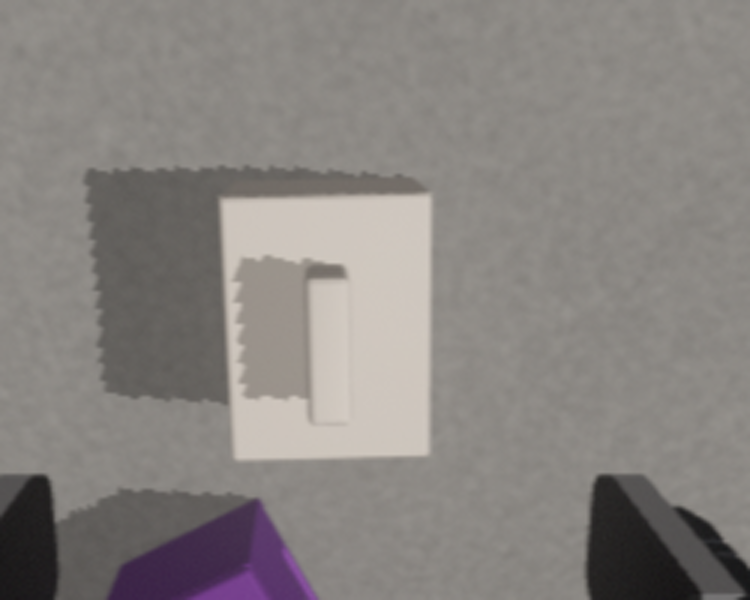

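The cover's roof corners are at (221,198), (432,193), (429,456), (235,460) and the ridge top at (308,280), (347,279), (349,424), (310,425). The purple box is at lower left, with its corner at (258,500).

```bash
python3 - <<'E'
from h import *
c=dict(np.load("w3.npz"));u=lambda x,y:((x+.5)/3-.5+150,(y+.5)/3-.5+80)
for z,pts in((.053,[(221,198),(432,193),(429,456),(235,460)]),(.075,[(308,280),(347,279),(349,424),(310,425)])):
    p=np.array([atz(c,u(*x),z) for x in pts]);print(p.mean(0).round(4),np.linalg.norm(p-np.roll(p,-1,0),axis=1).round(4))
    for i,j in((0,1),(3,2),(0,3),(1,2)):
        d=p[j]-p[i];print(np.round(np.arctan2(d[1],d[0])%(np.pi/2),4))
T=r.read_camera("top");n=lambda x,y:(380+(x-396+.5)/6-.5,180+(y+.5)/6-.5)
for t,w in(((497,108),(432,193)),((623,50),(221,198)),((706,215),(235,460)),((577,277),(429,456)),((617,162),(328,352))):
    P=None
    q=tri(T,n(*t),c,u(*w));print(q[0].round(4),round(q[1],4))
print("purple",atz(c,u(258,500),.053))
E
```

```text
[ 0.5271 -0.2754  0.053 ] [0.0596 0.0798 0.0594 0.0797]
0.4404
0.4382
0.4411
0.4382
[ 0.5275 -0.2758  0.075 ] [0.0103 0.0408 0.0108 0.0408]
0.4427
0.4434
0.4266
0.4381
[ 0.5187 -0.2546 -0.0009] 0.076
[ 0.5544 -0.3303 -0.0599] 0.0685
[ 0.5165 -0.2845  0.1574] 0.0324
[ 0.5022 -0.2452  0.1306] 0.0481
[ 0.5282 -0.2758  0.0718] 0.0006
purple [ 0.5852204  -0.27373166  0.053     ]
```

The cover centre is (0.5273, -0.2756) with yaw 0.440, and the sizes and ridge height agree. I'll descend and grip.

Call:
send_rows(rows=[{"tx":-0.002,"ty":0.011,"tz":-0.1,"rx":0,"ry":0,"rz":0.03},{"tx":0,"ty":0,"tz":-0.15,"rx":0,"ry":0,"rz":0},{"tx":0,"ty":0,"tz":-0.15,"rx":0,"ry":0,"rz":0},{"tx":0,"ty":0,"tz":-0.1,"rx":0,"ry":0,"rz":0},{"tx":0,"ty":0,"tz":-0.025,"rx":0,"ry":0,"rz":0}])

```text
t: 8.08
eef_pos: [0.5256, -0.2699, 0.056]
ee_rot: [-0.003, -0.222, 0.975, 0.003]
wrist_force: [-0.7, 1.0, 0.2]
grip_width: 1.004
gripper_force: 0.0
```

Call:
send_rows(rows=[{"tx":0,"ty":0,"tz":0,"rx":0,"ry":0,"rz":0},{"tx":0,"ty":0,"tz":0,"rx":0,"ry":0,"rz":0},{"tx":0,"ty":0,"tz":0,"rx":0,"ry":0,"rz":0}])

```text
t: 8.33
eef_pos: [0.5299, -0.2742, 0.0622]
ee_rot: [0.001, -0.221, 0.975, -0.001]
wrist_force: [1.0, -0.1, -0.2]
grip_width: 0.999
gripper_force: 0.0
```

```bash
python3 s.py
```

```text
8.3333 [ 0.5299 -0.2742  0.0622] yaw_y 2.0159763554337116 z [ 0.0025 -0.0015 -1.    ] F [ 1.  -0.1 -0.2] M [-0.006  0.006 -0.061] 0.9989776975662295 0.0
```

Call:
send_rows(rows=[{"tx":0,"ty":0,"tz":0,"rx":0,"ry":0,"rz":0},{"tx":0,"ty":0,"tz":0,"rx":0,"ry":0,"rz":0},{"tx":0,"ty":0,"tz":0,"rx":0,"ry":0,"rz":0},{"tx":0,"ty":0,"tz":0,"rx":0,"ry":0,"rz":0},{"tx":0,"ty":0,"tz":0,"rx":0,"ry":0,"rz":0}], jaw=-1, newtons=60)

```text
t: 8.75
eef_pos: [0.5287, -0.2741, 0.0606]
ee_rot: [0.0, -0.22, 0.975, -0.0]
wrist_force: [0.6, 0.2, -0.8]
grip_width: 0.295
gripper_force: 0.0
```

Call:
send_rows(rows=[{"tx":0,"ty":0,"tz":0,"rx":0,"ry":0,"rz":0},{"tx":0,"ty":0,"tz":0,"rx":0,"ry":0,"rz":0},{"tx":0,"ty":0,"tz":0,"rx":0,"ry":0,"rz":0},{"tx":0,"ty":0,"tz":0,"rx":0,"ry":0,"rz":0},{"tx":0,"ty":0,"tz":0,"rx":0,"ry":0,"rz":0}])

```text
t: 9.17
eef_pos: [0.5286, -0.2741, 0.0604]
ee_rot: [0.0, -0.22, 0.975, -0.0]
wrist_force: [0.3, -1.4, 0.5]
grip_width: 0.121
gripper_force: 61.6
```

```bash
python3 s.py
```

```text
9.1667 [ 0.5286 -0.2741  0.0604] yaw_y 2.0151344642418865 z [ 0.e+00 -2.e-04 -1.e+00] F [ 0.3 -1.4  0.5] M [-0.109  0.015 -0.028] 0.12123135077455309 61.59205198287964
```

Gripped at 61 N with TCP at (0.5286, -0.2741, 0.0604). The target TCP over the port is about (0.5367, 0.2225), with the tool turned by -0.074 rad. I'll lift and carry.

Call:
send_rows(rows=[{"tx":0,"ty":0,"tz":0.05,"rx":0,"ry":0,"rz":0},{"tx":0,"ty":0,"tz":0.12,"rx":0,"ry":0,"rz":0},{"tx":0,"ty":0,"tz":0.15,"rx":0,"ry":0,"rz":0},{"tx":0,"ty":0,"tz":0.13,"rx":0,"ry":0,"rz":0},{"tx":0,"ty":0,"tz":0.07,"rx":0,"ry":0,"rz":0}])

```text
t: 9.58
eef_pos: [0.5297, -0.2746, 0.1683]
ee_rot: [0.002, -0.22, 0.975, -0.001]
wrist_force: [0.6, -0.2, -0.8]
grip_width: 0.123
gripper_force: 61.4
```

Call:
send_rows(rows=[{"tx":0,"ty":0.05,"tz":0,"rx":0,"ry":0,"rz":0},{"tx":0,"ty":0.12,"tz":0,"rx":0,"ry":0,"rz":0},{"tx":0,"ty":0.15,"tz":0,"rx":0,"ry":0,"rz":-0.01},{"tx":0,"ty":0.16,"tz":0,"rx":0,"ry":0,"rz":-0.01},{"tx":0,"ty":0.16,"tz":0,"rx":0,"ry":0,"rz":-0.01}])

```text
t: 10.0
eef_pos: [0.5273, -0.1437, 0.1631]
ee_rot: [-0.001, -0.208, 0.978, 0.001]
wrist_force: [1.3, 0.1, -0.8]
grip_width: 0.118
gripper_force: 61.4
```

Call:
send_rows(rows=[{"tx":0,"ty":0.16,"tz":0,"rx":0,"ry":0,"rz":-0.01},{"tx":0,"ty":0.16,"tz":0,"rx":0,"ry":0,"rz":-0.01},{"tx":0.01,"ty":0.16,"tz":0,"rx":0,"ry":0,"rz":-0.01},{"tx":0.01,"ty":0.16,"tz":0,"rx":0,"ry":0,"rz":-0.01},{"tx":0.01,"ty":0.16,"tz":0,"rx":0,"ry":0,"rz":-0.01}])

```text
t: 10.42
eef_pos: [0.5329, 0.0164, 0.1631]
ee_rot: [-0.001, -0.19, 0.982, 0.001]
wrist_force: [0.7, 0.2, -1.6]
grip_width: 0.12
gripper_force: 61.4
```

Call:
send_rows(rows=[{"tx":0.01,"ty":0.16,"tz":0,"rx":0,"ry":0,"rz":-0.01},{"tx":0,"ty":0.16,"tz":0,"rx":0,"ry":0,"rz":0},{"tx":0,"ty":0.16,"tz":0,"rx":0,"ry":0,"rz":0},{"tx":0,"ty":0.16,"tz":0,"rx":0,"ry":0,"rz":0},{"tx":0,"ty":0.16,"tz":0,"rx":0,"ry":0,"rz":0}])

```text
t: 10.83
eef_pos: [0.5347, 0.1761, 0.1631]
ee_rot: [-0.001, -0.186, 0.983, 0.0]
wrist_force: [-0.2, -0.1, -1.4]
grip_width: 0.118
gripper_force: 61.4
```

Call:
send_rows(rows=[{"tx":0,"ty":0.16,"tz":0,"rx":0,"ry":0,"rz":0},{"tx":0,"ty":0.08,"tz":0,"rx":0,"ry":0,"rz":0},{"tx":0,"ty":0,"tz":0,"rx":0,"ry":0,"rz":0},{"tx":0,"ty":0,"tz":0,"rx":0,"ry":0,"rz":0},{"tx":0,"ty":0,"tz":0,"rx":0,"ry":0,"rz":0}])

```text
t: 11.25
eef_pos: [0.5355, 0.2215, 0.1634]
ee_rot: [-0.001, -0.186, 0.983, -0.0]
wrist_force: [0.7, -0.3, -0.7]
grip_width: 0.122
gripper_force: 61.4
```

```bash
python3 s.py; python3 - <<'E'
from h import *
c=r.read_camera("wrist");np.savez("w4.npz",**c)
cv2.imwrite("pics/w4.png",cv2.resize(cv2.cvtColor(c["image"][60:340,80:430],cv2.COLOR_RGB2BGR),(750,600),interpolation=cv2.INTER_CUBIC))
E
```

```text
11.25 [0.5355 0.2215 0.1634] yaw_y 1.9445266024493792 z [-0.0019 -0.001  -1.    ] F [ 0.7 -0.3 -0.7] M [ 0.031 -0.012  0.019] 0.12203842732548437 61.36483311653137
```

View pics/w4.png

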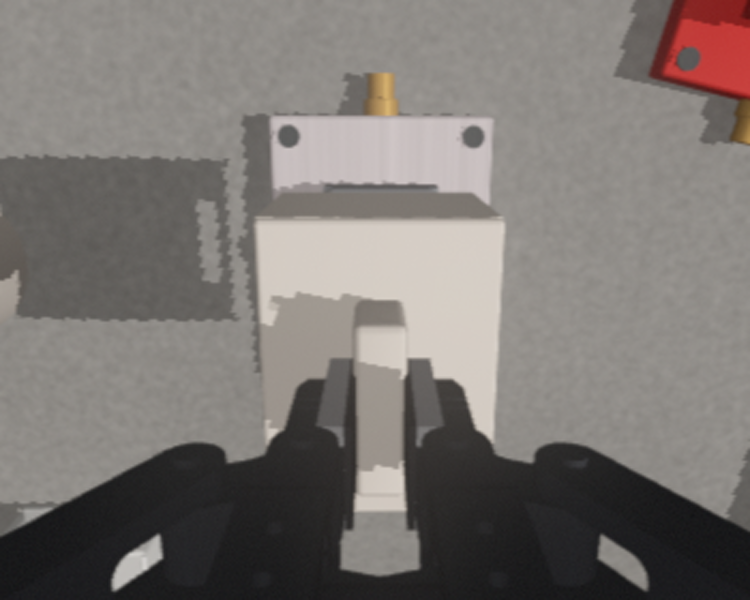

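The cover is held straight and aligned over the port. Its front roof corners are at (257,218) and (503,218), the front rim is at about (283,194)-(474,193), and the port holes are at (288,136) and (473,136). I'll check the offset numerically.

```bash
python3 - <<'E'
from h import *
c=dict(np.load("w4.npz"));s=750/350;u=lambda x,y:((x+.5)/s-.5+80,(y+.5)/s-.5+60)
ex=np.array([np.cos(.37),np.sin(.37)]);ey=np.array([-ex[1],ex[0]]);o=np.array([.535,.2218])
tcp=np.array([.5355,.2215])-o;print("tcp",tcp@ex,tcp@ey)
for nm,z,l in(("roof",.156,[(257,218),(503,218)]),("rim",.103,[(283,194),(474,193)]),("ridge",.178,[(357,326),(405,326)]),("holes",.016,[(288,136),(473,136)])):
    p=[atz(c,u(*x),z)[:2]-o for x in l];d=p[0]-p[1];print(nm,[(round(q@ex,4),round(q@ey,4)) for q in p],"yaw",(np.arctan2(d[1],d[0])+np.pi/2)%np.pi-0)
E
```

```text
tcp 0.00035767904321347925 -0.00046050591966426645
roof [(np.float64(-0.0416), np.float64(-0.0298)), (np.float64(-0.0419), np.float64(0.0288))] yaw 0.3739471075618437
rim [(np.float64(-0.0408), np.float64(-0.0314)), (np.float64(-0.0413), np.float64(0.0295))] yaw 0.37917157286640557
ridge [(np.float64(-0.0222), np.float64(-0.0054)), (np.float64(-0.0222), np.float64(0.0049))] yaw 0.37393524836169445
holes [(np.float64(-0.0557), np.float64(-0.0414)), (np.float64(-0.056), np.float64(0.0409))] yaw 0.3739554241137468
```

The fit is within 1.2 mm. I'll correct by that and lower to just above the rollers.

Call:
send_rows(rows=[{"tx":0.005,"ty":0.005,"tz":-0.04,"rx":0,"ry":0,"rz":-0.005},{"tx":0,"ty":0,"tz":-0.06,"rx":0,"ry":0,"rz":0},{"tx":0,"ty":0,"tz":-0.06,"rx":0,"ry":0,"rz":0},{"tx":0,"ty":0,"tz":-0.04,"rx":0,"ry":0,"rz":0},{"tx":0,"ty":0,"tz":0,"rx":0,"ry":0,"rz":0}])

```text
t: 11.72
eef_pos: [0.536, 0.2218, 0.1218]
ee_rot: [-0.002, -0.183, 0.983, -0.0]
wrist_force: [-0.3, 0.0, -0.5]
grip_width: 0.118
gripper_force: 61.4
```

```bash
python3 s.py
```

```text
11.7167 [0.536  0.2218 0.1218] yaw_y 1.9390710172067398 z [-0.0042 -0.0011 -1.    ] F [-0.3  0.  -0.5] M [ 0.014  0.032 -0.025] 0.1177830070483757 61.35796666145325
```

Call:
send_rows(rows=[{"tx":0,"ty":0,"tz":-0.05,"rx":0,"ry":0,"rz":0},{"tx":0,"ty":0,"tz":-0.05,"rx":0,"ry":0,"rz":0},{"tx":0,"ty":0,"tz":-0.03,"rx":0,"ry":0,"rz":0},{"tx":0,"ty":0,"tz":0,"rx":0,"ry":0,"rz":0},{"tx":0,"ty":0,"tz":0,"rx":0,"ry":0,"rz":0}])

```text
t: 12.13
eef_pos: [0.5371, 0.2229, 0.0978]
ee_rot: [-0.001, -0.184, 0.983, -0.0]
wrist_force: [-0.2, 1.2, -1.8]
grip_width: 0.122
gripper_force: 61.4
```

```bash
python3 s.py
```

```text
12.1333 [0.5371 0.2229 0.0978] yaw_y 1.9405525386726952 z [-1.2e-03 -2.0e-04 -1.0e+00] F [-0.2  1.2 -1.8] M [ 0.017 -0.047  0.048] 0.12227053783114235 61.35169744491577
```

Call:
send_rows(rows=[{"tx":0,"ty":0,"tz":-0.015,"rx":0,"ry":0,"rz":0},{"tx":0,"ty":0,"tz":-0.015,"rx":0,"ry":0,"rz":0},{"tx":0,"ty":0,"tz":0,"rx":0,"ry":0,"rz":0},{"tx":0,"ty":0,"tz":0,"rx":0,"ry":0,"rz":0}])

```text
t: 12.47
eef_pos: [0.5375, 0.2231, 0.0923]
ee_rot: [-0.0, -0.184, 0.983, 0.0]
wrist_force: [0.4, 1.0, -1.7]
grip_width: 0.119
gripper_force: 61.4
```

```bash
python3 s.py
```

```text
12.4667 [0.5375 0.2231 0.0923] yaw_y 1.940624196964849 z [-1.e-04  1.e-04 -1.e+00] F [ 0.4  1.  -1.7] M [-0.037 -0.027 -0.091] 0.11856675402537008 61.3808012008667
```

Call:
send_rows(rows=[{"tx":0,"ty":0,"tz":-0.015,"rx":0,"ry":0,"rz":0},{"tx":0,"ty":0,"tz":-0.015,"rx":0,"ry":0,"rz":0},{"tx":0,"ty":0,"tz":0,"rx":0,"ry":0,"rz":0}])

```text
t: 12.72
eef_pos: [0.5379, 0.2235, 0.0871]
ee_rot: [0.001, -0.184, 0.983, 0.0]
wrist_force: [-2.1, -0.1, 6.0]
grip_width: 0.12
gripper_force: 62.3
```

```bash
python3 s.py
```

```text
12.7167 [0.5379 0.2235 0.0871] yaw_y 1.940832934501065 z [ 0.001   0.0011 -1.    ] F [-2.1 -0.1  6. ] M [0.08  0.441 0.048] 0.11980472794474771 62.329005002975464
```

Call:
send_rows(rows=[{"tx":-0.004,"ty":-0.002,"tz":0,"rx":0,"ry":0,"rz":0},{"tx":0,"ty":0,"tz":0,"rx":0,"ry":0,"rz":0},{"tx":0,"ty":0,"tz":0,"rx":0,"ry":0,"rz":0}])

```text
t: 12.97
eef_pos: [0.5378, 0.2234, 0.0878]
ee_rot: [0.001, -0.184, 0.983, 0.001]
wrist_force: [-1.4, 1.6, 6.8]
grip_width: 0.121
gripper_force: 62.4
```

```bash
python3 s.py
```

```text
12.9667 [0.5378 0.2234 0.0878] yaw_y 1.9408653726930651 z [ 0.0025  0.0018 -1.    ] F [-1.4  1.6  6.8] M [0.158 0.398 0.004] 0.12130441371724464 62.39293813705444
```

Contact is at rim height 0.028 with 6.8 N, which matches the rollers. I'll keep pressing down.

Call:
send_rows(rows=[{"tx":-0.003,"ty":-0.001,"tz":-0.01,"rx":0,"ry":0,"rz":0},{"tx":0,"ty":0,"tz":-0.01,"rx":0,"ry":0,"rz":0},{"tx":0,"ty":0,"tz":0,"rx":0,"ry":0,"rz":0}])

```text
t: 13.22
eef_pos: [0.5375, 0.2232, 0.0834]
ee_rot: [0.002, -0.184, 0.983, 0.001]
wrist_force: [1.8, 1.5, 1.6]
grip_width: 0.123
gripper_force: 61.7
```

```bash
python3 s.py
```

```text
13.2167 [0.5375 0.2232 0.0834] yaw_y 1.9407764953865712 z [ 0.0031  0.0018 -1.    ] F [1.8 1.5 1.6] M [ 0.298 -0.237  0.026] 0.12338687286839439 61.742573976516724
```

Call:
send_rows(rows=[{"tx":0,"ty":0,"tz":-0.01,"rx":0,"ry":0,"rz":0},{"tx":0,"ty":0,"tz":0,"rx":0,"ry":0,"rz":0},{"tx":0,"ty":0,"tz":0,"rx":0,"ry":0,"rz":0}])

```text
t: 13.47
eef_pos: [0.537, 0.2229, 0.0793]
ee_rot: [0.001, -0.184, 0.983, 0.0]
wrist_force: [4.0, 2.8, -9.6]
grip_width: 0.121
gripper_force: 60.3
```

```bash
python3 s.py
```

```text
13.4667 [0.537  0.2229 0.0793] yaw_y 1.9405907764809442 z [ 1.e-03  9.e-04 -1.e+00] F [ 4.   2.8 -9.6] M [ 0.747 -1.312  0.031] 0.12119876657465921 60.336341857910156
```

Call:
send_rows(rows=[{"tx":0,"ty":0,"tz":-0.01,"rx":0,"ry":0,"rz":0},{"tx":0,"ty":0,"tz":0,"rx":0,"ry":0,"rz":0},{"tx":0,"ty":0,"tz":0,"rx":0,"ry":0,"rz":0}])

```text
t: 13.72
eef_pos: [0.5355, 0.2223, 0.0774]
ee_rot: [-0.001, -0.184, 0.983, 0.0]
wrist_force: [2.6, 1.3, -6.6]
grip_width: 0.123
gripper_force: 60.7
```

```bash
python3 s.py
```

```text
13.7167 [0.5355 0.2223 0.0774] yaw_y 1.9406116219127891 z [-1.7e-03 -2.0e-04 -1.0e+00] F [ 2.6  1.3 -6.6] M [ 0.315 -0.466  0.044] 0.12331308336524613 60.734102725982666
```

Call:
send_rows(rows=[{"tx":0,"ty":0,"tz":-0.01,"rx":0,"ry":0,"rz":0},{"tx":0,"ty":0,"tz":-0.005,"rx":0,"ry":0,"rz":0},{"tx":0,"ty":0,"tz":0,"rx":0,"ry":0,"rz":0},{"tx":0,"ty":0,"tz":0,"rx":0,"ry":0,"rz":0}])

```text
t: 14.05
eef_pos: [0.5358, 0.222, 0.0762]
ee_rot: [-0.0, -0.184, 0.983, -0.0]
wrist_force: [-1.6, -0.6, 4.7]
grip_width: 0.124
gripper_force: 62.2
```

```bash
python3 s.py
```

```text
14.05 [0.5358 0.222  0.0762] yaw_y 1.9403628797672168 z [-1.e-04 -7.e-04 -1.e+00] F [-1.6 -0.6  4.7] M [-0.162  0.432 -0.002] 0.12414522519525961 62.162078619003296
```

Call:
send_rows(rows=[{"tx":0,"ty":0,"tz":-0.005,"rx":0,"ry":0,"rz":0},{"tx":0,"ty":0,"tz":-0.005,"rx":0,"ry":0,"rz":0},{"tx":0,"ty":0,"tz":0,"rx":0,"ry":0,"rz":0},{"tx":0,"ty":0,"tz":0,"rx":0,"ry":0,"rz":0}])

```text
t: 14.38
eef_pos: [0.536, 0.2217, 0.076]
ee_rot: [0.0, -0.184, 0.983, -0.001]
wrist_force: [-5.6, -3.3, 16.8]
grip_width: 0.119
gripper_force: 63.8
```

```bash
python3 s.py
```

```text
14.3833 [0.536  0.2217 0.076 ] yaw_y 1.9401595179868942 z [ 0.0011 -0.0011 -1.    ] F [-5.6 -3.3 16.8] M [-0.575  1.322 -0.007] 0.11920946306966715 63.83831977844238
```

The rim is firm at TCP z 0.0760, against an expected home of 0.0604 + 0.016 = 0.0764. It snapped, since the force peaked, reversed to pulling, then went solid. Now I'll trim to about 10 N and relieve the side load.

Call:
send_rows(rows=[{"tx":-0.005,"ty":-0.003,"tz":0.004,"rx":0,"ry":0,"rz":0},{"tx":0,"ty":0,"tz":0,"rx":0,"ry":0,"rz":0},{"tx":0,"ty":0,"tz":0,"rx":0,"ry":0,"rz":0},{"tx":0,"ty":0,"tz":0,"rx":0,"ry":0,"rz":0}])

```text
t: 14.72
eef_pos: [0.5359, 0.2218, 0.0761]
ee_rot: [0.001, -0.184, 0.983, -0.0]
wrist_force: [-1.4, -2.0, 9.3]
grip_width: 0.122
gripper_force: 62.8
```

```bash
python3 s.py; python3 - <<'E'
from h import *
S=r.read_camera("scene")["image"][150:225,235:335];T=r.read_camera("top")["image"][165:240,180:280]
cv2.imwrite("pics/f.png",cv2.cvtColor(np.hstack([cv2.resize(x,(400,300),interpolation=cv2.INTER_CUBIC) for x in(S,T)]),cv2.COLOR_RGB2BGR))
E
```

```text
14.7167 [0.5359 0.2218 0.0761] yaw_y 1.9403771093022726 z [ 2.3e-03  3.0e-04 -1.0e+00] F [-1.4 -2.   9.3] M [-0.138  0.558  0.095] 0.12218782981270075 62.84661054611206
```

View pics/f.png

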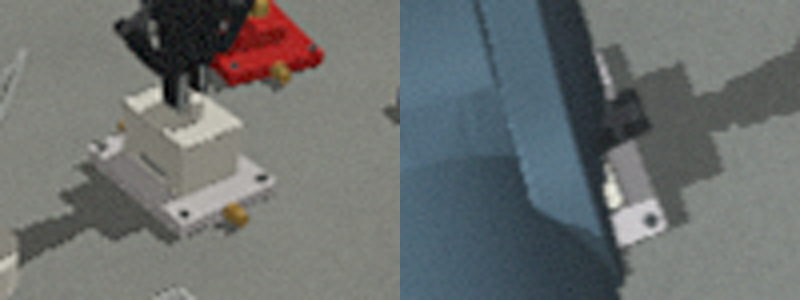

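The scene crop (left) shows the cover flush on the block, with its base edge at (170,190)-(240,165) and the block visible all round. I'll hold to confirm the push is steady.

Call:
send_rows(rows=[{"tx":0,"ty":0,"tz":-0.001,"rx":0,"ry":0,"rz":0},{"tx":0,"ty":0,"tz":0,"rx":0,"ry":0,"rz":0},{"tx":0,"ty":0,"tz":0,"rx":0,"ry":0,"rz":0},{"tx":0,"ty":0,"tz":0,"rx":0,"ry":0,"rz":0},{"tx":0,"ty":0,"tz":0,"rx":0,"ry":0,"rz":0}])

```text
t: 15.23
eef_pos: [0.536, 0.2218, 0.0761]
ee_rot: [0.001, -0.184, 0.983, -0.0]
wrist_force: [-2.4, -1.6, 11.4]
grip_width: 0.123
gripper_force: 63.1
```

Call:
send_rows(rows=[{"tx":0,"ty":0,"tz":0,"rx":0,"ry":0,"rz":0},{"tx":0,"ty":0,"tz":0,"rx":0,"ry":0,"rz":0},{"tx":0,"ty":0,"tz":0,"rx":0,"ry":0,"rz":0},{"tx":0,"ty":0,"tz":0,"rx":0,"ry":0,"rz":0},{"tx":0,"ty":0,"tz":0,"rx":0,"ry":0,"rz":0}])

```text
t: 15.65
eef_pos: [0.536, 0.2218, 0.0761]
ee_rot: [0.001, -0.184, 0.983, -0.0]
wrist_force: [-1.5, -0.7, 10.7]
grip_width: 0.119
gripper_force: 63.1
```

Call:
send_rows(rows=[{"tx":0,"ty":0,"tz":0,"rx":0,"ry":0,"rz":0},{"tx":0,"ty":0,"tz":0,"rx":0,"ry":0,"rz":0},{"tx":0,"ty":0,"tz":0,"rx":0,"ry":0,"rz":0},{"tx":0,"ty":0,"tz":0,"rx":0,"ry":0,"rz":0},{"tx":0,"ty":0,"tz":0,"rx":0,"ry":0,"rz":0}])

```text
t: 16.07
eef_pos: [0.536, 0.2218, 0.0761]
ee_rot: [0.001, -0.184, 0.983, -0.0]
wrist_force: [-2.4, -1.3, 10.5]
grip_width: 0.12
gripper_force: 63.1
```

The push is steady at about 10.5 N, so I'm handing in.

```bash
python3 -c "
from rig import r
print(r.hand_in())"
```

```text
the job is handed in; nothing more can be done
None
```

The job is handed in at about 16 s: the coupling is turned tight against its stop, and the white clip cover is snapped home on the port, still gripped and pressed down with about 10.5 N; the hand-in returned no verdict.

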